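Stop-button check at the fume hood

ROBOT

A 7-joint arm with a two-finger parallel gripper is mounted at the origin on a cart in front of the work surface, level with it; the furniture and walls round the work are solid. World frame = base frame: x ahead of the robot, y to its left, z up, the work surface at z = 0. Lengths are in m, angles in rad, forces in N, time in s.
With the tool pointing down it reaches from about 0.4 to 0.9 m from the base axis. Payload 5.6 kg.
Tool frame: the origin (TCP) lies midway between the tips of the shut fingers; the grasp point (between the pads) lies 19 mm behind it; y points along the fingers, z is the direction in which the jaws open and shut, and the axes are right-handed (so a half turn about y gives the same grasp; the last joint's range is limited). The gripper opens to 92 mm and grips with 3 to 60 N. Pads are 20 mm wide; open, the fingers measure 128 mm over their backs; the gripper's body (75 mm by 189 mm) begins 69 mm behind the grasp point.
Start: joints at [-1.377, 0.468, -0.012, 1.603, 0.006, 1.071, -0.056], TCP at [0.153, 0.632, 0.215] pointing down, gripper open.
Joint ranges: [-2.53, 2.53], [-0.31, 2.02], [-1.57, 1.55], [0.28, 2.44], [-1.29, 4.43], [0.15, 1.84], [-2.92, 2.92]. Speed limits (rad/s): [2.57, 2.57, 3.14, 3.14, 3.14, 3.14, 3.14].

INTERFACE

Orientations are given as a 3x3 rotation matrix whose columns are the frame's x, y, z axes.
In Python, from station import env, effector, solver, viewer, workorder, search_frame, tip_of gives the robot as it stands. Calls block until the motion is done:
- env.reach(position, orientation): joint-space move of the TCP to a pose.
- env.movel(position, frame=None, rate=0.15): straight line of the TCP; frame=None keeps the orientation; rate is the mean speed in m/s.
- env.goto_joints(angles): joint-space move.
- effector.release() and effector.grasp(squeeze=None): open the fingers fully, or close them until they stop; squeeze is the grip in N (None keeps the last).
- env.pause(seconds).
- solver.inverse_kinematics(position, orientation): joint angles nearest the present ones, or None.
- env.sense(): the state.
- viewer.read_camera(name): name is "scene" or "side" or "wrist"; returns (picture, depth): 384x512x3 uint8, red, green, blue; 384x512 float32, m along the optical axis (not along the pixel's ray), 0 where there is no reading.
- viewer.camera_info(name): a dict with "intrinsics" (3x3 intrinsics, pixels), "eye" and "rotation" of the camera in the world; the wrist camera has in their place "T_tool_cam" (4x4, takes a point from camera to tool coordinates, whose origin is the TCP and whose axes are the tool frame's). Camera axes: x right, y up, looking along -z (the intrinsics and any distortion apply to the point x, -y, -z); pixel columns grow to the right and rows downward; lengths in m; the calibration is good to about 2 mm. A picture is of the moment at which its call begins: read the wrist's pose just before it. camera_info takes no time and is no camera call.
A pose or a line that the arm cannot do raises env.PlanningError and nothing moves.
- workorder.finish_job(): hands the job in, once; it reports no verdict.
Trained networks look in the newest picture that a camera, given by its name, has taken for a name from the list of things; names that differ only in an ending like _2 or _b are one class to them, and where a whole thing is asked for, a point or a joint stands for the part that bears it (a point fixed in the world has none). Each returns a list of dicts, best first, with "score" (0 to 1); they miss things now and then, are a little off and sometimes report something else, mostly with a low value. They report only what shows in the picture. A call takes as long as a camera call.
- search_frame(camera, name): "at" ([x, y, z] in m, in world coordinates, good to about 4 mm: the middle of the surface that is visible of it).
- tip_of(camera, name): "at" ([x, y, z] in m, in world coordinates, good to about 4 mm: a listed point, or the origin of a listed thing).
The state is a dict: "t": time; "joint_positions": joint angles; "joint_velocities": joint speeds; "tau": joint torques, N m; "ee_pos": TCP position; "tcp_rot": TCP orientation; "wrist_force": force on the tool from outside, world axes, zero at the start; "moment": the same for the moment, N m; "gripper_width": finger opening in m.
Only numpy, scipy, OpenCV 4.12 (cv2) and the standard library are available. Lean on these libraries where they do the work, as an engineer would, in place of code of your own. Each camera call takes 0.05 s, during which the arm holds its last target.

TASK

Check the stop button before the stirring run, using fingertips only: press the red mushroom head of the yellow stop station down until it latches, then gently push a wing of the head round clockwise (seen from above) until the head comes back up, and let go so that it turns back. After that, press the green start button fully in and let it out again; leave the blue button alone. Grip nothing, do not force the head, and leave the glassware standing where it is.

Things in the scene. Friction and masses are not known exactly. Their poses are not given: they have to be found in the camera images.
- estop_base: yellow stop-station box bolted to the worktop, 80x80 mm, 50 mm high, black collar on top; origin at the centre of its underside (on the worktop), z up. The head's axis is the vertical line through this origin. Its yaw varies by up to 0.5 rad: at yaw 0 its x axis points away from the robot, its y axis to the robot's left, with the black cable gland on the +x side.
- estop_crown (a point): centre of the domed top of the red mushroom head (54 mm across); 100 mm above the worktop when the head is out, 90 mm when latched in
- wing_left (a point): centre of the outer part of the red wing on the station's +y side, 44 mm from the axis; moves with the head. Each wing is a radial fin, 10 mm thick, 24 mm high (its top 4 mm below the crown, its underside 22 mm above the top of the yellow box when out, 12 mm when in), reaching 52 mm from the axis. At twist 0 the wings lie along the station's y axis. Clockwise, this wing is pushed towards the station's +x.
- wing_right (a point): the same point on the other wing, on the station's -y side; clockwise, this wing is pushed towards the station's -x
- estop_press (a joint): how far the red head is pressed in, m: 0 out, 0.010 fully in. An over-centre spring: 3 to 5 N takes it down, past halfway it snaps in and stays latched by itself.
- estop_twist (a joint): twist of the red head, rad, clockwise from above positive: 0 to 0.92 (hard stop); a weak spring (at most 0.08 N m) turns it back to 0 when let go. A cam lifts a latched head as it is twisted: it is past halfway and springs up from about 0.45 and is fully up by 0.9. 2 to 4 N on a wing is enough.
- start_box: grey box with the GREEN start button on it, fixed to the worktop, 60x60 mm, 40 mm high; origin at the centre of its underside. It stands either to the left of the stop station or on the robot's right beyond the sink. The hood's sash above the near edge of the worktop (x about 0.33) is raised, its lower edge 0.94 m or more above the worktop.
- start_button_top (a point): centre of the top of the green button (32 mm across, in a black housing 48 mm across that is 12 mm high), 62 mm above the worktop; pressed straight down
- start_button (a joint): how far the green button is pressed, m: 0 out, 0.006 fully in; spring return, 5 N fully in
- lamp_box: same grey box with the BLUE lamp button, in the other of the two places; not to be pressed
- lamp_button (a joint): how far the blue button is pressed, m: 0 out, 0.006 in, same spring
- vial: small clear vial with a black cap, 25 mm across, 58 mm high, loose; origin at its underside
- petri_dish: glass dish, 58 mm across, 14 mm high, loose; origin at its underside
- black_stopper: black rubber stopper, 32 mm across, 30 mm high, loose; origin at its underside
- amber_jar: small amber stoppered bottle, 43 mm across, 111 mm high, loose; origin at its underside
- weighing_bottle: small glass weighing bottle with a lid, 32 mm across, 56 mm high, loose; origin at its underside
- bottle_4: amber reagent bottle with a black cap, 73 mm across, 206 mm high, loose, at the back; origin at its underside

How it is judged:
On the way, in this order (a step that is already met when the one before it is completed fails the run):
1. the red head is pressed in and latched (value of joint estop_press above 0.0085 m), for 0.2 s.
2. the head is twisted clockwise by 0.55 rad or more and has come back up (value of joint estop_twist above 0.55 rad and value of joint estop_press below 0.003 m), for 0.1 s.
3. with the head up and turned back, the green start button is pressed in (value of joint start_button above 0.0045 m and value of joint estop_press below 0.002 m and value of joint estop_twist below 0.15 rad), for 0.1 s.
At the end, for the whole second after the job is handed in: The red head is up (within 1.5 mm) and turned back (within 0.1 rad), the green and blue buttons are out (within 1.5 mm) (value of joint each of estop_press, start_button, lamp_button below 0.0015 m and value of joint estop_twist below 0.1 rad); the robot touches nothing.
It fails at once if the blue button is pressed (over 3 mm) (value of joint lamp_button above 0.003 m).
It fails at once if the green button is pressed while the stop head is latched in (value of joint start_button above 0.003 m and value of joint estop_press above 0.005 m).
It fails at once if the head is pinched or forced while being turned (fingers press on it with over 20 N in all) (value of joint estop_twist above 0.2 rad and contact force between the fingers and estop_base above 20 N).
It fails at once if a loose thing is carried or pushed more than 30 mm (distance of any of vial, petri_dish, black_stopper, amber_jar, weighing_bottle, bottle_4 from where it was at the start of the episode above 0.03 m).
It fails at once if a loose thing is tipped over (angle between any of vial, petri_dish, black_stopper, amber_jar, weighing_bottle, bottle_4's own z axis and vertical above 0.5 rad).
It also fails if it takes over 54 s, if anything falls off the work surface, if the arm or the gripper's body presses on something with over 40 N, if the wrist force passes 120 N, or if a joint passes its speed limit or range.

## Working session

There is one attempt and no reset: what is moved stays moved. The work goes in short steps, each a Python script; the robot and the scene stay as the last script left them, time stands still between calls to the robot, and variables do not carry over. Pictures are saved under pics/ and viewed, and the job is handed in when it is done.

```bash
ls; mkdir -p pics
python3 - <<'E'
from station import env, effector, solver, viewer, workorder, search_frame, tip_of
import cv2, numpy as np
s=env.sense();print(s['t'],s['ee_pos'],s['tcp_rot'],s['wrist_force'],s['gripper_width'])
for c in ("scene","side"):
    p,d=viewer.read_camera(c); cv2.imwrite(f"pics/{c}0.png",p[:,:,::-1]); np.save(f"pics/{c}0.npy",d)
    i=viewer.camera_info(c); print(c,i)
    for n in ("estop_crown","wing_left","wing_right","estop_base","start_button_top","start_box","lamp_box"):
        print(n,[(np.round(r['at'],3),round(r['score'],2)) for r in tip_of(c,n)][:3])
print(env.sense()['t'])
E
```

```text
pics
0.0 [0.15241406 0.63128978 0.2136549 ] [[ 9.72085450e-01 -2.70598136e-04  2.34626950e-01]
 [-2.34627065e-01 -1.70824725e-03  9.72083958e-01]
 [ 1.37756734e-04 -9.99998504e-01 -1.72405194e-03]] [0.32695944 0.50538925 0.74523061] 0.09169938985517428
scene {'intrinsics': array([[391.61443206,   0.        , 260.60320309],
       [  0.        , 391.61443206, 187.92184455],
       [  0.        ,   0.        ,   1.        ]]), 'eye': array([0.9403222 , 0.89018261, 0.90274038]), 'rotation': array([[-0.87838377, -0.31396356,  0.36037318],
       [ 0.47750283, -0.60927862,  0.63306446],
       [ 0.0208085 ,  0.72815276,  0.68509894]])}
estop_crown [(array([0.521, 0.223, 0.099]), 0.77), (array([ 0.523,  0.224, -0.001]), 0.74)]
wing_left [(array([0.511, 0.267, 0.084]), 0.83)]
wing_right [(array([0.528, 0.18 , 0.087]), 0.87)]
estop_base [(array([ 0.521,  0.223, -0.006]), 0.88)]
start_button_top [(array([ 0.562, -0.255,  0.064]), 0.54)]
start_box [(array([ 0.56 , -0.247, -0.003]), 0.78)]
lamp_box [(array([ 0.502,  0.389, -0.   ]), 0.79)]
side {'intrinsics': array([[356.85745777,   0.        , 257.32331465],
       [  0.        , 356.85745777, 193.05627712],
       [  0.        ,   0.        ,   1.        ]]), 'eye': array([-0.12416659, -0.78931949,  0.61784347]), 'rotation': array([[ 0.82178709,  0.23671877, -0.51829548],
       [-0.56978123,  0.34765131, -0.74463946],
       [ 0.00391597,  0.90725013,  0.42057327]])}
estop_crown [(array([0.52 , 0.224, 0.103]), 0.66)]
wing_left [(array([0.508, 0.266, 0.083]), 0.61), (array([0.536, 0.566, 0.003]), 0.38)]
wing_right [(array([0.535, 0.182, 0.083]), 0.71), (array([ 0.663,  0.28 , -0.   ]), 0.23)]
estop_base [(array([ 0.52 ,  0.224, -0.003]), 0.87)]
start_button_top []
start_box [(array([0.389, 0.313, 0.   ]), 0.18)]
lamp_box [(array([ 0.506,  0.392, -0.001]), 0.59)]
0.8
```

View pics/scene0.png

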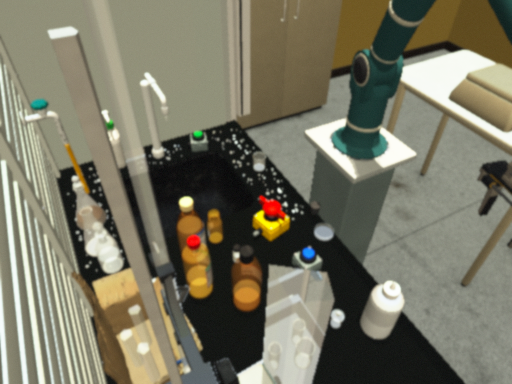

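View pics/side0.png

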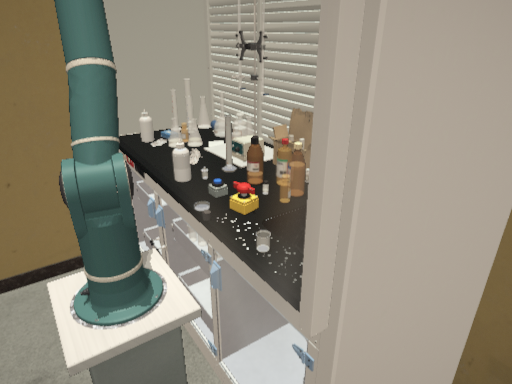

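The scene view shows the red head at about (270,207), the blue button at (308,255) and the green one at (198,135), beyond the sink. The networks agree with this. I'll check it against depth and map the obstacles.

```bash
cat > h.py <<'E'
from station import env, effector, solver, viewer, workorder, search_frame, tip_of
import cv2, numpy as np
def cloud(d,i,eye=None,R=None):
    K=i['intrinsics']; v,u=np.mgrid[:d.shape[0],:d.shape[1]]
    P=np.stack([(u-K[0,2])/K[0,0]*d,-(v-K[1,2])/K[1,1]*d,-d],-1)
    return P@i['rotation'].T+i['eye']
def shot(c,name):
    p,d=viewer.read_camera(c); cv2.imwrite(f"pics/{name}.png",p[:,:,::-1]); return p,d
E
python3 - <<'E'
from h import *
for c in ("scene","side"):
    p=cv2.imread(f"pics/{c}0.png"); d=np.load(f"pics/{c}0.npy"); i=viewer.camera_info(c)
    W=cloud(d,i); hsv=cv2.cvtColor(p,cv2.COLOR_BGR2HSV)
    H,S,V=[hsv[...,k].astype(int) for k in range(3)]
    ok=(d>0)
    near=lambda x,y,r:(np.hypot(W[...,0]-x,W[...,1]-y)<r)&ok
    red=((H<8)|(H>172))&(S>150)&near(.52,.224,.07)&(W[...,2]>.06)
    yel=(H>18)&(H<35)&(S>150)&near(.52,.224,.09)
    grn=(H>40)&(H<85)&(S>120)&near(.56,-.25,.08)
    blu=(H>95)&(H<125)&(S>150)&near(.5,.39,.08)
    for n,m in (('red',red),('yel',yel),('grn',grn),('blu',blu)):
        q=W[m]; print(c,n,len(q), q.mean(0).round(4) if len(q) else '', q.min(0).round(3) if len(q) else '', q.max(0).round(3) if len(q) else '')
    q=W[red]
    if len(q):
        t=q[q[:,2]>.097]; print(' top',len(t),t.mean(0))
    for n in ("vial","petri_dish","black_stopper","amber_jar","weighing_bottle","bottle_4"):
        pass
    # height map 
    m=ok&(W[...,0]>.3)&(W[...,0]<.75)&(W[...,1]>-.4)&(W[...,1]<.75)&(W[...,2]>.02)
    q=W[m]; g=np.full((10,24),0.)
    ix=((q[:,0]-.3)/.05).astype(int).clip(0,9); iy=((q[:,1]+.4)/.05).astype(int).clip(0,23)
    np.maximum.at(g,(ix,iy),q[:,2]); 
    print('y:',np.round(np.arange(24)*.05-.4,2))
    for k in range(9): print(round(.3+.05*k,2),(g[k]*100).round().astype(int))
for c in ("scene","side"):
    viewer.read_camera(c)
    for n in ("vial","petri_dish","black_stopper","amber_jar","weighing_bottle","bottle_4"):
        print(c,n,[(np.round(r['at'],3),round(r['score'],2)) for r in tip_of(c,n)][:2])
E
```

```text
scene red 320 [0.5266 0.2276 0.0937] [0.496 0.174 0.073] [0.549 0.274 0.103]
scene yel 707 [0.5349 0.2403 0.0318] [ 0.449  0.14  -0.003] [0.575 0.274 0.084]
scene grn 63 [ 0.5645 -0.2472  0.0586] [ 0.543 -0.266  0.049] [ 0.579 -0.231  0.065]
scene blu 140 [0.5034 0.3907 0.0566] [ 0.452  0.335 -0.001] [0.521 0.409 0.067]
 top 123 [0.52353935 0.22529536 0.09927668]
y: [-0.4  -0.35 -0.3  -0.25 -0.2  -0.15 -0.1  -0.05  0.    0.05  0.1   0.15
  0.2   0.25  0.3   0.35  0.4   0.45  0.5   0.55  0.6   0.65  0.7   0.75]
0.3 [46 47  0  0  0  0  0  0  0  0  0  0  0  0  0  0  0  0  0  0  0  0  0  0]
0.35 [47 40  0  0  0  0  5  6  0  0  0  0  3  0  0  0  0  0  0  0  0  0  0  0]
0.4 [48 48  0  0  0  0  6  6  0  0  0  0  0  0  0  0  0  0  0 14 19 14  0  0]
0.45 [48 49  0  0  0  0  0  0  0  0  0  0  9  5  0  7  6  0  0 15 19 14  0  0]
0.5 [49 49  6  6  0  0  0  0  0  0  0 10 10 10  0  7  6  0  0  6  0  0  0  0]
0.55 [50 50  7  6  0  0  0  0  0  0  0  5  6  5  0  0  0  0  0  4  0  0  0  0]
0.6 [50 51  2  0  0  0  0  0  0  0  0  0  0  0  0  0  0  0  0  0  0  0  0  0]
0.65 [51 51 30 29 29  0  0  0  0  0
[... 1435 characters left out ...]
mber_jar [(array([ 0.682,  0.185, -0.   ]), 0.61), (array([0.539, 0.567, 0.003]), 0.23)]
scene weighing_bottle [(array([0.541, 0.567, 0.002]), 0.78)]
scene bottle_4 [(array([ 0.7  ,  0.409, -0.001]), 0.8), (array([0.51 , 0.266, 0.086]), 0.22)]
side vial [(array([ 0.665,  0.281, -0.   ]), 0.59)]
side petri_dish [(array([ 0.665,  0.284, -0.   ]), 0.7), (array([ 0.387,  0.318, -0.   ]), 0.69)]
side black_stopper [(array([ 0.364,  0.228, -0.001]), 0.52)]
side amber_jar [(array([0.687, 0.18 , 0.002]), 0.81)]
side weighing_bottle [(array([0.537, 0.568, 0.001]), 0.62), (array([ 0.517,  0.223, -0.001]), 0.54)]
side bottle_4 [(array([0.7  , 0.409, 0.002]), 0.85), (array([0.366, 0.23 , 0.004]), 0.53)]
```

Run:
```python
import cv2
p=cv2.imread('pics/scene0.png'); cv2.imwrite('pics/sc_crop.png',cv2.resize(p[100:340,160:420],None,fx=3,fy=2.5*1.0,interpolation=2))
```

```text
(no output)
```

View pics/sc_crop.png

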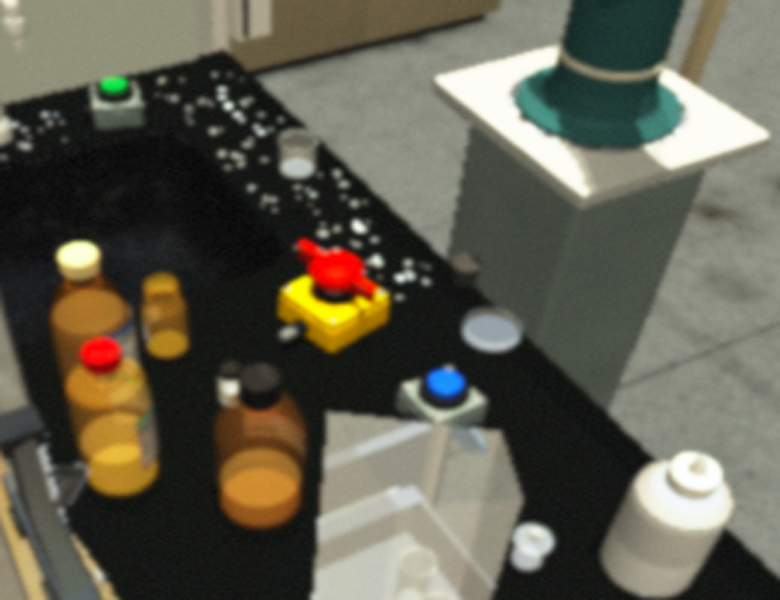

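Run:
```python
from h import *
d=np.load('pics/scene0.npy'); W=cloud(d,viewer.camera_info('scene'))
for (u,v) in [(300,280),(290,300),(280,330),(310,290),(320,310),(270,300),(320,280),(300,270),(150,80),(160,110),(157,150),(145,90),(198,135),(230,60),(230,110),(195,60),(120,100),(95,180),(230,140),(338,318),(160,90),(163,105)]: print((u,v),d[v,u].round(3),W[v,u].round(3))
# obstacles close to green
m=(d>0)&(W[...,0]>.4)&(W[...,0]<.75)&(W[...,1]>-.5)&(W[...,1]<-.1)&(W[...,2]>.07)&(W[...,2]<.6)
q=W[m]
for lo in np.arange(-.5,-.1,.02):
    a=q[(q[:,1]>=lo)&(q[:,1]<lo+.02)]
    if len(a): print(round(lo,2),len(a),'x',a[:,0].min().round(2),a[:,0].max().round(2),'z',a[:,2].min().round(2),a[:,2].max().round(2))
d=np.load('pics/side0.npy'); W=cloud(d,viewer.camera_info('side'))
for (u,v) in [(228,140),(230,120),(320,300),(320,200),(345,200),(315,50),(430,200)]: print((u,v),d[v,u].round(3),W[v,u].round(3))
```

```text
(300, 280) 0.078 [0.911 0.856 0.836]
(290, 300) 0.072 [0.916 0.86  0.838]
(280, 330) 0.082 [0.917 0.858 0.825]
(310, 290) 0.08 [0.909 0.857 0.833]
(320, 310) 0.074 [0.911 0.863 0.836]
(270, 300) 0.082 [0.916 0.854 0.83 ]
(320, 280) 0.076 [0.908 0.858 0.838]
(300, 270) 0.076 [0.911 0.856 0.839]
(150, 80) 1.241 [ 0.694 -0.271  0.294]
(160, 110) 1.414 [ 0.661 -0.35   0.131]
(157, 150) 1.405 [ 0.718 -0.26   0.031]
(145, 90) 1.242 [ 0.717 -0.26   0.271]
(198, 135) 1.429 [ 0.565 -0.241  0.06 ]
(230, 60) 1.446 [ 0.37  -0.367  0.254]
(230, 110) 1.573 [ 0.383 -0.355  0.05 ]
(195, 60) 1.365 [ 0.509 -0.355  0.287]
(120, 100) 0.245 [0.912 0.659 0.773]
(95, 180) 1.327 [ 0.947 -0.234  0.001]
(230, 140) 1.502 [ 0.445 -0.229  0.005]
(338, 318) 0.932 [0.54  0.577 0.043]
(160, 90) 1.205 [ 0.683 -0.204  0.29 ]
(163, 105) 1.187 [ 0.694 -0.155  0.267]
-0.38 34 x 0.4 0.4 z 0.07 0.47
-0.36 11256 x 0.4 0.75 z 0.07 0.52
-0.34 13 x 0.45 0.7 z 0.2 0.29
-0.32 20 x 0.68 0.7 z 0.28 0.29
-0.3 15 x 0.68 0.73 z 0.24 0.29
-0.28 494 x 0.68 0.73 z 0.07 0.3
-0.26 89 x 0.68 0.72 z 0.11 0.3
-0.24 21 x 0.68 0.7 z 0.28 0.29
-0.22 20 x 0.68 0.7 z 0.28 0.29
-0.2 22 x 0.68 0.7 z 0.28 0.29
-0.18 66 x 0.68 0.7 z 0.21 0.29
-0.16 80 x 0.68 0.7 z 0.22 0.28
(228, 140) 1.639 [0.672 0.592 0.149]
(230, 120) 1.601 [0.682 0.586 0.241]
(320, 300) 0.739 [ 0.313 -0.39   0.107]
(320, 200) 0.634 [ 0.293 -0.385  0.34 ]
(345, 200) 0.659 [ 0.347 -0.396  0.33 ]
(315, 50) 1.586 [1.059 0.467 0.529]
(430, 200) 0.819 [ 0.622 -0.411  0.261]
```

```bash
cat >> h.py <<'E'
def Rz(th):
    c,s=np.cos(th),np.sin(th)
    return np.array([[s,0,c],[-c,0,s],[0,-1,0.]])
def st(l=''):
    s=env.sense(); print(l,'t',round(s['t'],2),np.round(s['ee_pos'],4),'F',np.round(s['wrist_force'],1),'w',round(s['gripper_width'],3)); return s
E
python3 - <<'E'
from h import *
effector.grasp(5)
st('closed')
env.movel([.153,.632,.33],rate=.25)
env.reach([.50,.215,.30],Rz(.25)); s=st('above')
print(s['joint_positions'])
p,d=shot('wrist','w1')
for n in ("estop_crown","wing_left","wing_right","estop_base"):
    print(n,[(np.round(r['at'],4),round(r['score'],2)) for r in tip_of('wrist',n)][:2])
E
```

```text
closed t 2.84 [0.1525 0.6319 0.2146] F [-0.   0.1 -0. ] w 0.001
above t 5.41 [0.4995 0.2167 0.2999] F [ 0.2  0.8 -0.2] w 0.0
[-0.87843952  0.21140551  0.48089833  1.78859385 -0.10607764  1.167088
 -0.1119295 ]
estop_crown [(array([0.5176, 0.2218, 0.1027]), 0.56)]
wing_left [(array([0.5091, 0.2668, 0.0842]), 0.58)]
wing_right [(array([0.5292, 0.1847, 0.0831]), 0.95)]
estop_base [(array([0.5215, 0.2253, 0.0012]), 0.7)]
```

View pics/w1.png

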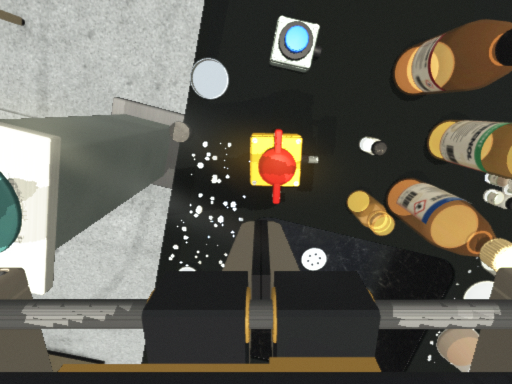

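The wrist view shows the head at (278,167), with its wings running vertically from (278,135) to (276,200), so the station yaw is about 0.25. All the estimates agree on an axis near (0.520, 0.224). Pressing next.

Run:
```python
from h import *
c=[.5200,.2238]
env.movel(c+[.125],rate=.2); st()
for z in (.105,.099,.095,.092,.0895):
    env.movel(c+[z],rate=.04); s=st(z)
    if abs(s['wrist_force'][2])>15: break
env.pause(.3)
env.movel(c+[.125],rate=.15); st()
tip=None
p,d=shot('scene','s2')
print([(np.round(r['at'],4),round(r['score'],2)) for r in tip_of('scene','estop_crown')][:2])
cv2.imwrite('pics/s2c.png',cv2.resize(p[150:280,200:350,::-1],None,fx=4,fy=4))
```

```text
t 6.69 [0.5207 0.224  0.126 ] F [ 1.  -0.3  0.5] w 0.001
0.105 t 7.34 [0.52   0.2237 0.1049] F [ 0.2 -0.4  0.3] w 0.0
0.099 t 7.64 [0.5202 0.2239 0.099 ] F [-0.   0.6  2.2] w 0.0
0.095 t 7.89 [0.5196 0.2236 0.0945] F [ 0.4 -0.3  0.9] w 0.001
0.092 t 8.14 [0.5198 0.2237 0.0917] F [ 0.3  0.9 -0.9] w 0.001
0.0895 t 8.39 [0.5205 0.224  0.0904] F [-1.  -0.4  7.4] w 0.001
 t 9.07 [0.5202 0.2241 0.1251] F [ 0.5 -0.6 -0.4] w 0.0
[(array([0.5386, 0.5712, 0.0007]), 0.72), (array([0.5158, 0.2238, 0.0924]), 0.52)]
```

View pics/s2c.png

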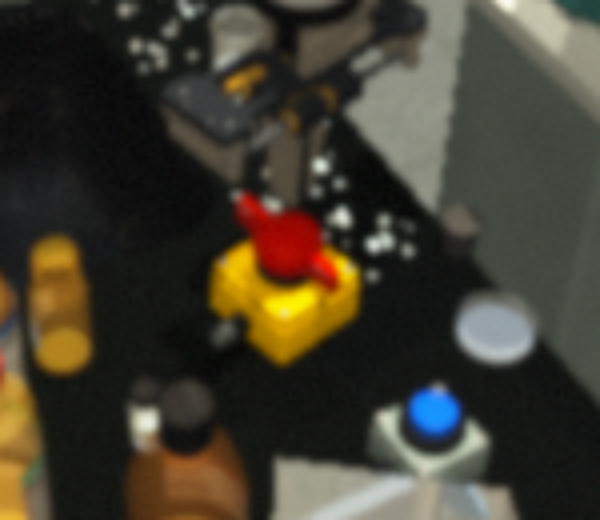

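The head latched: the force changed sign as it snapped in, it took 7.4 N at the stop, and the crown now sits at about 0.092. Next I'll push the left wing round in small arc steps, watching the force.

```bash
cat >> h.py <<'E'
C=np.array([.5200,.2238]); YAW=.25
def pose(phi,off=.023,r=.044,z=.066):
    a=YAW-phi; x=np.array([np.cos(a),np.sin(a)]); y=np.array([-x[1],x[0]])
    return list(C-off*x+r*y)+[z], Rz(a)
E
python3 - <<'E'
from h import *
p,R=pose(0,off=.038,z=.125); env.movel(p,R,rate=.15); st('over')
p,R=pose(0,off=.038); env.movel(p,R,rate=.1); st('down')
p,R=pose(0,off=.028); env.movel(p,R,rate=.05); st('near')
for phi in np.arange(0,.36,.06):
    p,R=pose(phi); env.movel(p,R,rate=.03); s=st(round(phi,2))
    if np.linalg.norm(s['wrist_force'])>9: print('stop');break
p,d=shot('scene','s3')
cv2.imwrite('pics/s3c.png',cv2.resize(p[150:280,200:350,::-1],None,fx=4,fy=4))
p,d=shot('wrist','w3')
E
```

```text
over t 9.72 [0.4726 0.2568 0.1249] F [ 0.5 -0.4 -0.1] w 0.0
down t 10.46 [0.4728 0.2569 0.0662] F [-0.3 -0.2 -0.8] w 0.001
near t 10.81 [0.4826 0.2597 0.0664] F [ 0.1  0.4 -0.1] w 0.0
0.0 t 11.12 [0.487  0.2608 0.066 ] F [ 0.1  0.1 -0.3] w 0.001
0.06 t 11.38 [0.489  0.2627 0.0659] F [-0.3  0.1  0.8] w 0.001
0.12 t 11.62 [0.4912 0.2643 0.0659] F [ 0.5 -0.7  0.8] w 0.001
0.18 t 11.88 [0.4935 0.2659 0.0659] F [-0.9 -0.3  0.6] w 0.0
0.24 t 12.12 [0.4963 0.2676 0.066 ] F [-1.7 -0.2  0.6] w 0.0
0.3 t 12.38 [0.4992 0.2689 0.066 ] F [-1.5  0.5  0.9] w 0.0
```

View pics/s3c.png

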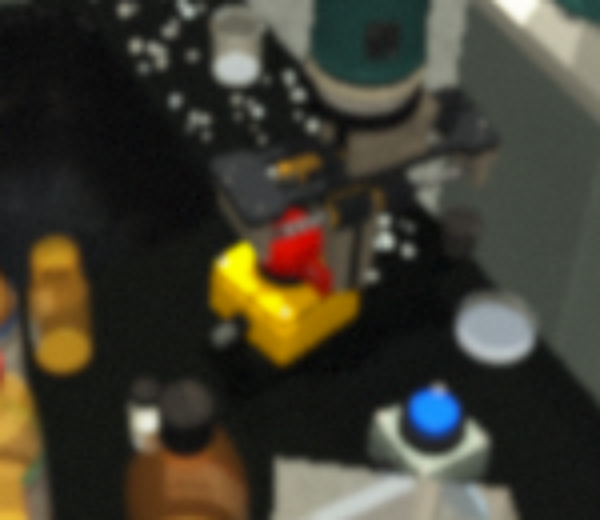

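View pics/w3.png

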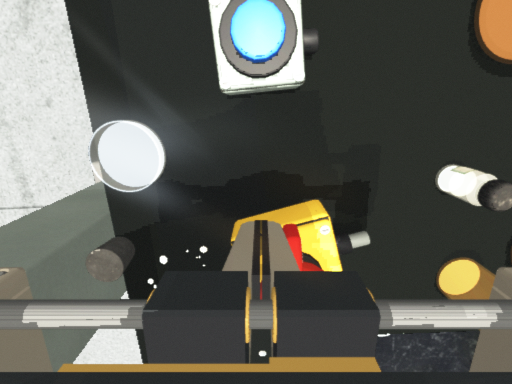

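Contact began at a commanded angle of about 0.15 because the fingertips taper. The wrist view shows the finger at (265,250) against the wing at (295,245). Carrying on.

Run:
```python
from h import *
for phi in np.arange(.36,.93,.06):
    p,R=pose(phi); env.movel(p,R,rate=.03); s=st(round(phi,2))
    if np.linalg.norm(s['wrist_force'])>8: print('stop');break
env.pause(.2)
p,d=shot('scene','s4')
cv2.imwrite('pics/s4c.png',cv2.resize(p[150:280,200:350,::-1],None,fx=4,fy=4))
p,d=shot('wrist','w4')
for n in ('wing_left','wing_right','estop_crown'):
  for c in ('scene','wrist'): print(n,c,[(np.round(r['at'],4),round(r['score'],2)) for r in tip_of(c,n)][:2])
```

```text
0.36 t 12.72 [0.502  0.2701 0.066 ] F [-1.3  1.   2.1] w 0.0
0.42 t 12.97 [0.5048 0.271  0.066 ] F [-1.8  0.6  1.5] w 0.0
0.48 t 13.22 [0.5076 0.2719 0.066 ] F [-1.4  0.2  1.7] w 0.001
0.54 t 13.47 [0.5105 0.2725 0.066 ] F [-1.8  0.7  1.4] w 0.0
0.6 t 13.72 [0.5135 0.2729 0.066 ] F [-1.   0.6  1.8] w 0.0
0.66 t 13.97 [0.5164 0.2733 0.066 ] F [-1.7  0.4  1.6] w 0.0
0.72 t 14.22 [0.5194 0.2734 0.066 ] F [-1.5  0.4  2.1] w 0.0
0.78 t 14.47 [0.5224 0.2733 0.066 ] F [-0.8  0.7  1.3] w 0.0
0.84 t 14.72 [0.5253 0.273  0.0659] F [-1.7  0.5 -0.2] w 0.0
0.9 t 14.97 [0.5281 0.2727 0.0658] F [-0.6  1.1 -0.3] w 0.0
wing_left scene [(array([0.5467, 0.2599, 0.0863]), 0.65)]
wing_left wrist [(array([0.5464, 0.2621, 0.0845]), 0.68)]
wing_right scene [(array([ 0.5606, -0.2561,  0.0616]), 0.67), (array([0.495 , 0.1864, 0.087 ]), 0.59)]
wing_right wrist []
estop_crown scene [(array([0.5197, 0.2243, 0.0993]), 0.49)]
estop_crown wrist [(array([ 0.52  ,  0.2263, -0.0015]), 0.71)]
```

View pics/s4c.png

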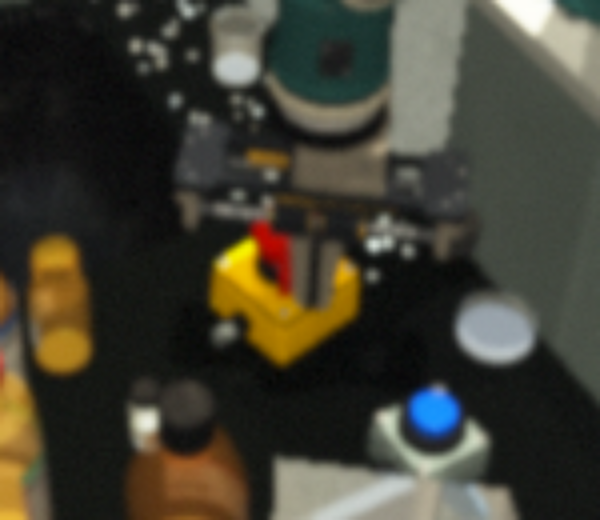

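View pics/w4.png

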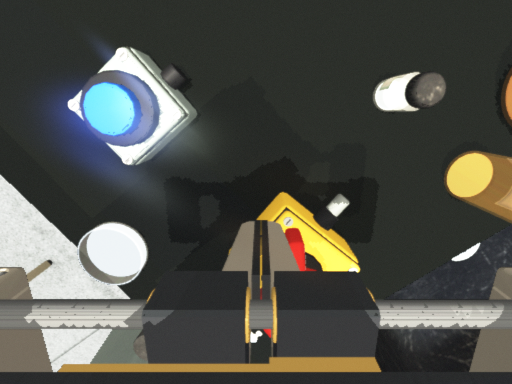

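Run:
```python
from h import *
i=viewer.camera_info('scene')
for k in range(2):
    p,d=viewer.read_camera('scene'); W=cloud(d,i); hsv=cv2.cvtColor(p,cv2.COLOR_RGB2HSV); H,S=hsv[...,0].astype(int),hsv[...,1].astype(int)
    m=((H<8)|(H>172))&(S>150)&(d>0)&(np.hypot(W[...,0]-C[0],W[...,1]-C[1])<.06)&(W[...,2]>.055)
    q=W[m]; print(len(q),np.percentile(q[:,2],[5,20,50,80,95]).round(4))
    l=q[q[:,1]>.24]; r=q[q[:,1]<.2]; print(len(l),l.mean(0) if len(l) else '',np.percentile(r[:,2],[10,50,90]),r.mean(0))
st()
```

```text
97 [0.0595 0.0862 0.0944 0.0977 0.1039]Traceback (most recent call last):
  File "<stdin>", line 7, in <module>
    return _quantile_unchecked(
        a, q, axis, out, overwrite_input, method, keepdims, weights)
    return _ureduce(a,
                    func=_quantile_ureduce_func,
    ...<5 lines>...
                    overwrite_input=overwrite_input,
                    method=method)
    r = func(a, **kwargs)
    result = _quantile(arr,
                       quantiles=q,
    ...<2 lines>...
                       out=out,
                       weights=wgt)
    slices_having_nans = np.isnan(arr[-1, ...])
                                  ~~~^^^^^^^^^
IndexError: index -1 is out of bounds for axis 0 with size 0
```

Run:
```python
from h import *
p,R=pose(.94); env.movel(p,R,rate=.02); st('.94'); env.pause(.2); st()
for phi in (.75,.55,.35,.15,0):
    p,R=pose(phi); env.movel(p,R,rate=.06); st(phi)
p,R=pose(0,off=.040); env.movel(p,R,rate=.08); st('back')
p[2]=.15; env.movel(p,R,rate=.2)
p,d=shot('scene','s5')
cv2.imwrite('pics/s5c.png',cv2.resize(p[150:280,200:350,::-1],None,fx=4,fy=4))
i=viewer.camera_info('scene');W=cloud(d,i); hsv=cv2.cvtColor(p,cv2.COLOR_RGB2HSV); H,S=hsv[...,0].astype(int),hsv[...,1].astype(int)
m=((H<8)|(H>172))&(S>150)&(d>0)&(np.hypot(W[...,0]-C[0],W[...,1]-C[1])<.06)&(W[...,2]>.055)
print(m.sum(),np.percentile(W[m][:,2],[5,20,50,80,95]).round(4))
for n in ('wing_left','wing_right','estop_crown','start_button_top'):
  print(n,[(np.round(r['at'],4),round(r['score'],2)) for r in tip_of('scene',n)][:2])
```

```text
.94 t 15.88 [0.5303 0.2723 0.0659] F [-1.2  1.4 -0.2] w 0.0
 t 16.07 [0.5302 0.2724 0.066 ] F [-0.3  1.8  0.1] w 0.0
0.75 t 16.42 [0.5209 0.2733 0.0661] F [-0.7  0.2 -0.6] w 0.001
0.55 t 16.77 [0.5115 0.2723 0.0661] F [-0.8 -0.9 -0.5] w 0.001
0.35 t 17.12 [0.5022 0.2697 0.0661] F [-0.7  0.4 -0. ] w 0.0
0.15 t 17.47 [0.4934 0.2653 0.0661] F [-0.3  0.1 -1.1] w 0.0
0 t 17.77 [0.4876 0.2609 0.0662] F [-0.2  0.6  0.5] w 0.0
back t 18.12 [0.4704 0.2568 0.0661] F [ 0.1  0.8 -0.1] w 0.001
335 [0.0755 0.0868 0.0954 0.0988 0.1012]
wing_left [(array([0.5129, 0.2669, 0.0865]), 0.84)]
wing_right []
estop_crown [(array([0.521 , 0.2234, 0.0993]), 0.81)]
start_button_top [(array([ 0.5557, -0.2561,  0.062 ]), 0.49)]
```

View pics/s5c.png

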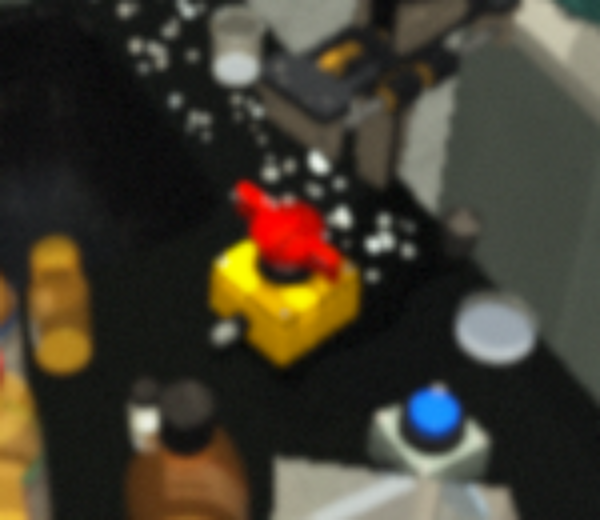

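The head is up, with the crown at 0.099 (pixel 288,232), and it has turned back. Moving on to the green button and checking it with the wrist camera from above.

Run:
```python
from h import *
env.movel([.47,.2,.30],rate=.25)
env.reach([.54,-.20,.28],Rz(0)); s=st('g'); print(np.round(s['joint_positions'],2))
p,d=shot('wrist','w6')
for n in ("start_button_top","start_box","lamp_box"):
    print(n,[(np.round(r['at'],4),round(r['score'],2)) for r in tip_of('wrist',n)][:2])
i=viewer.camera_info('wrist');T=i['T_tool_cam'];R=s['tcp_rot'];t=np.array(s['ee_pos'])
i=dict(i,rotation=R@T[:3,:3],eye=R@T[:3,3]+t)
W=cloud(d,i);hsv=cv2.cvtColor(p,cv2.COLOR_RGB2HSV);H,S=hsv[...,0].astype(int),hsv[...,1].astype(int)
m=(H>40)&(H<85)&(S>120)&(d>0)&(np.hypot(W[...,0]-.56,W[...,1]+.25)<.05)
q=W[m];print(len(q),np.median(q,0),q.mean(0),np.percentile(q,2,0),np.percentile(q,98,0))
```

```text
g t 21.24 [ 0.5405 -0.1984  0.2796] F [0.3 0.1 0.2] w 0.0
[-0.43  0.37  0.94  1.76 -0.32  1.17  0.61]
start_button_top [(array([ 0.5614, -0.253 ,  0.065 ]), 0.56)]
start_box [(array([ 0.5634, -0.2512,  0.0012]), 0.59)]
lamp_box []
367 [ 0.5622736  -0.25212385  0.06180959] [ 0.56219799 -0.25220569  0.06118343] [ 0.54768887 -0.26819797  0.05221167] [ 0.57609854 -0.23846764  0.06355081]
```

View pics/w6.png

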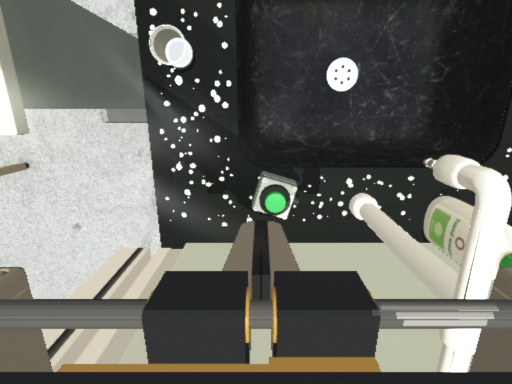

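The wrist view shows the green button at (275,203). Depth puts it at (0.562, -0.252, 0.062), matching the stated height. The wall is 0.11 m behind it and the tap stays clear. Pressing.

Run:
```python
from h import *
c=[.561,-.251]
env.movel(c+[.20],rate=.15); st()
env.movel(c+[.08],rate=.12); s=st()
if np.linalg.norm(s['wrist_force'])<4:
    for z in (.066,.062,.060,.058,.0565,.0555):
        env.movel(c+[z],rate=.03); s=st(z)
        if abs(s['wrist_force'][2])>9: print('stop'); break
    env.pause(.3); st('hold')
```

```text
t 22.24 [ 0.5612 -0.251   0.2005] F [ 0.4  0.9 -0.2] w 0.001
 t 23.39 [ 0.5615 -0.2514  0.0808] F [-0.3 -0.2  1. ] w 0.0
0.066 t 24.01 [ 0.5609 -0.2511  0.0659] F [ 1.4 -0.7  0.5] w 0.0
0.062 t 24.29 [ 0.5613 -0.2512  0.0621] F [ 0.5 -0.5  0.7] w 0.0
0.06 t 24.54 [ 0.5613 -0.2512  0.0602] F [ 0.1 -0.   1.6] w 0.0
0.058 t 24.79 [ 0.5613 -0.2512  0.0582] F [ 0.5 -0.4  4.3] w 0.0
0.0565 t 25.04 [ 0.5613 -0.2512  0.0567] F [ 1.4 -0.6  3.3] w 0.0
0.0555 t 25.29 [ 0.5613 -0.2512  0.0564] F [-1.2  0.6  9.6] w 0.001
stop
hold t 25.59 [ 0.5613 -0.2512  0.0564] F [-0.6  0.1  9.9] w 0.001
```

The button has bottomed out: z 0.0564 and 9.9 N, above the 5 N spring. Releasing and checking.

Run:
```python
from h import *
env.movel([.561,-.251,.09],rate=.06)
env.movel([.54,-.2,.28],rate=.2); env.pause(.3); s=st('up')
p,d=shot('wrist','w7')
i=viewer.camera_info('wrist');T=i['T_tool_cam'];R=s['tcp_rot'];t=np.array(s['ee_pos'])
i=dict(i,rotation=R@T[:3,:3],eye=R@T[:3,3]+t)
W=cloud(d,i);hsv=cv2.cvtColor(p,cv2.COLOR_RGB2HSV);H,S=hsv[...,0].astype(int),hsv[...,1].astype(int)
m=(H>40)&(H<85)&(S>120)&(d>0)&(np.hypot(W[...,0]-.56,W[...,1]+.25)<.05)
print('green',np.median(W[m],0))
p,d=shot('scene','s7')
for n in ("estop_crown","wing_left","wing_right","vial","petri_dish","black_stopper","amber_jar","weighing_bottle","bottle_4"):
    print(n,[(np.round(r['at'],3),round(r['score'],2)) for r in tip_of('scene',n)][:1])
st()
```

```text
up t 27.76 [ 0.5397 -0.2002  0.2794] F [ 0.1 -0.7  0.3] w 0.001
green [ 0.56254841 -0.2523253   0.06183107]
estop_crown [(array([0.52 , 0.222, 0.1  ]), 0.61)]
wing_left [(array([0.511, 0.264, 0.086]), 0.83)]
wing_right [(array([0.532, 0.182, 0.085]), 0.57)]
vial [(array([0.666, 0.29 , 0.002]), 0.41)]
petri_dish [(array([0.395, 0.315, 0.001]), 0.51)]
black_stopper [(array([0.366, 0.227, 0.005]), 0.53)]
amber_jar [(array([0.687, 0.184, 0.   ]), 0.74)]
weighing_bottle [(array([0.537, 0.566, 0.002]), 0.75)]
bottle_4 [(array([0.697, 0.408, 0.001]), 0.57)]
 t 28.31 [ 0.54 -0.2   0.28] F [0.5 0.2 0.9] w 0.0
```

View pics/s7.png

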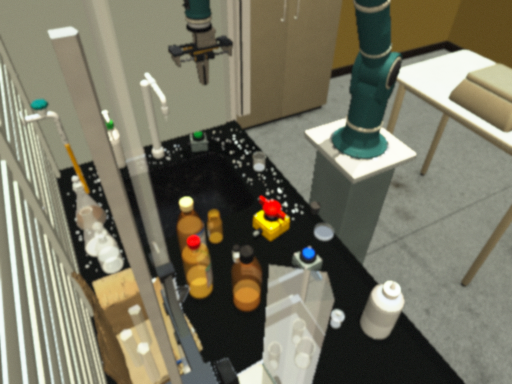

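Everything is in place: the red head at (270,207) is up and turned back, the green button at (198,134) is out, the gripper is clear, and no glassware has moved.

Run:
```python
from h import *
print(workorder.finish_job());
```

```text
the job is handed in; nothing more can be done
None
```

I ran the whole stop-button check and handed the job in about 28 s into the 54 s limit; no verdict was reported.

- **Red head pressed:** I pressed it with the shut fingertips until it snapped in. The press peaked at 7.4 N at the stop, and the head stayed down when I let go.
- **Head twisted:** I pushed the left wing round to about 0.8–0.87 rad, judged from the camera images. The force readings stayed below about 3 N. The head came back up, and it turned back once I withdrew along the same arc.
- **Green button:** I pressed it until it bottomed out at 9.9 N, then released it.

**Last checks:**

| Item | Reading |
|---|---|
| Head crown height | 0.100 m, so the head is up |
| Wings | back at their starting direction, within measuring error |
| Green button top | 0.0618 m, so the button is out |
| Blue button | never approached |
| Loose glassware | all six within about 5 mm of the first measurement, which is camera noise |
| Arm | held still in free space at z = 0.28 m |

**Disagreements:** The detection networks sometimes gave a wrong match, such as reporting the green button as the right wing. I ignored these because they contradicted the depth data. Finger contact with the wing began about 0.15 rad later than I had calculated, because the fingertips taper.

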